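Clamp a rotary handpiece in its bench fixture

ROBOT

A 6-joint arm with a two-finger parallel gripper is mounted at the origin on the work surface. World frame = base frame: x ahead of the robot, y to its left, z up, the work surface at z = 0. Lengths are in m, angles in rad, forces in N, time in s.
With the tool pointing down it reaches from about 0.25 to 0.725 m from the base axis. Payload 4 kg.
Tool frame: the origin (TCP) lies midway between the tips of the shut fingers; the grasp point (between the pads) lies bot.tcp_to_grasp behind it (bot.tcp_to_grasp is the distance from the TCP to the grasp point, in m); z points along the fingers, y is the line along which they close (so a half turn about z gives the same grasp; the last joint's range is limited). The gripper opens to 85 mm and grips with 20 to 120 N. Pads are 22 mm wide; open, the fingers measure 114 mm over their backs; the gripper's body (76 mm by 85 mm) begins 54 mm behind the grasp point. The pads swing forward as they close: fully open they stand 13 mm farther back than shut.
Start: joints at [1.339, 0.241, 0.005, 1.335, 0, 1.571], TCP at [0.115, 0.487, 0.231] pointing down, gripper open.
Joint ranges: [-2.72, 2.72], [-1.05, 1.87], [-1.09, 1.28], [-1.99, 2.15], [-1.42, 1.44], [-3.14, 3.14]. Speed limits (rad/s): [2.79, 2.79, 3.14, 3.14, 3.14, 3.14].

INTERFACE

Orientations are given as a unit quaternion [x, y, z, w].
In Python, from workcell import readout, camera, bot gives the robot as it stands. The module is installed in compiled form; this text tells all that it offers.
- The arm moves only by the tool jog_arm, never from a script. Its argument "motion" is a list of rows, each an object of numbers: "x", "y", "z": the shift along the tool's x, y, z in mm; "spin": the turn about the tool's z in degrees; "fingers": the closure, from -1 (fully open) to 1 (shut). A call has 1 to 8 rows; each row is the pose to reach, as a shift and turn from the pose commanded when the call began, along the tool's axes at that moment; what a row does not reach only later rows make up. A row lasts 1/8 s, in which the tool goes at most 62.5 mm and 10.7 degrees, less where a joint would pass 70% of its speed; a pose out of reach is approached as far as the arm can. A call with a gripper value outside its range is refused whole. The fingers move at their own pace and stop on an object; the grip force is fixed at half the most. Time passes only in rows, so rows that repeat a pose let the fingers close. It gives the time, the measured TCP pose, the force, the opening and the grip force at its end, in the units of the state.
- readout.get_obs(): the state, without advancing time (a new reading comes with each control period).
- camera(name): name is "scene" or "top" or "wrist"; returns a dict with "pixels" (420x560x3 uint8, red, green, blue), "K" (3x3 intrinsics, pixels), "rvec" (rotation vector, rad) and "tvec" (3), from world to camera coordinates, as OpenCV has them. Camera axes: x right, y down, z forward; pixel columns grow to the right and rows downward; lengths in m; the calibration is good to about 2 mm. A picture is of the moment at which its call begins. There is no depth.
- bot.job_done(): hands the job in; it is judged then, once.
The state is a dict: "clock": time; "joint_pos": joint angles; "joint_vel": joint speeds; "tau": joint torques, N m; "eef_pos": TCP position; "tool_rot": TCP orientation; "ft_force": force on the tool from outside, world axes, zero at the start; "ft_torque": the same for the moment, N m; "grip_width": finger opening in m; "grasp_force": force on a finger pad.
Only numpy, scipy, OpenCV 4.12 (cv2) and the standard library are available. Lean on these libraries where they do the work, as an engineer would, in place of code of your own. Each camera call takes 0.05 s, during which the arm holds its last target. There are 200 camera calls.

TASK

Take the rotary handpiece from its wooden rest and lay it gently in the V yokes of the clamping fixture, bur pointing away from the red end stop, then slide it along until you feel its butt press lightly but definitely against the stop's gauge pin; do not push hard, the pin is only held by friction. Then swing the brass strap round by its knob until it sits square over the handpiece against its hinge stop, so that its sprung shoe rides up onto the handpiece and holds it down. Let go of everything and leave the other things on the bench alone.

Things in the scene. Friction and masses are not known exactly. Their poses are not given: they have to be found in the camera images.
- handpiece: Rotary handpiece, 0.2 to 0.33 kg: steel cylinder 22 mm in diameter, 120 mm long, black grip band round the middle; at its +x end a cone (18 mm long) narrows to a brass collet and thin bur, 168 mm long in all. Origin: on the axis at the middle of the 22 mm cylinder; x runs along the axis from the flat butt to the bur. Starts lying in the wooden rest. Its roll about x does not matter.
- butt (a point): Centre of the handpiece's flat butt end (60 mm from its origin along -x).
- shoulder (a point): Point on the handpiece's axis where the 22 mm cylinder ends and the cone begins (60 mm from its origin along +x).
- rest: Wooden rest, fixed: base 130 x 60 x 12 mm, two V-notched uprights (12 mm thick, 54 mm wide, centred at x = +-50 mm). The handpiece lies along its x, axis 42 mm above the table; between the uprights is free room for fingers. Origin: centre of the underside.
- fixture: Clamping fixture, fixed. Steel base 215 x 150 x 12 mm (x -112 to 103, y -57 to 93 mm), two aluminium V yokes: uprights 12 mm thick, 54 mm wide, centred at x = +-44 mm, 90 degree V, tips 60 mm above the table, mouth 40 mm wide. End stop at -x, strap pivot at +y. Origin: below the V line midway between the yokes, at table height; x along the V, z up.
- endstop: Red stop block, 36 mm wide, at the -x end of the V, 72 to 80 mm from the fixture's origin. Origin: on the V line in its face towards the handpiece; x as the fixture's x. From it a 12 mm steel gauge pin sticks out 6 to 26 mm along x: the butt must meet the pin's end. The pin's setting is not reported: find it by feel. 3 N or more on the pin seats the handpiece, 5 to 10 N is right; 14 N is too much, 16 N shifts the pin.
- v_line (a point): Midpoint of a seated handpiece's axis line in the fixture: on y = 0, 55 mm above the table, midway between the yokes. A seated handpiece lies along the fixture's x here, bur towards +x. Between the yokes (x from -38 to 38 mm) only the base plate is below, so fingers can reach down on both sides of it.
- pivot (a point): Vertical pivot axis of the swing strap, on the fixture at (0, 72 mm), 63 mm above the table.
- swivel (a joint): Angle of the swing strap, rad: 0 parked (pointing along the fixture's +x), growing clockwise seen from above to 1.571, closed against its hinge stop: square over the handpiece midway between the yokes (pointing along -y). Starts at 0 to 0.2; stays where left. At the knob 1.3 N turns it while free, some 4 to 12 N as it rides onto the handpiece.
- shoe: Rubber-faced pressure shoe hung under the strap (55 to 125 mm from the pivot), underside 63 mm above the table, with a shallow upturned lip on its leading side. Sprung downwards: as the strap swings the shoe climbs the handpiece's cone, rises about 3 mm by itself and then presses on it with about 7 N and nudges it to the stop. Origin: on the pivot axis, 12 mm above the table.
- strap_knob (a point): On the axis of the strap's upright black knob, 115 mm from the pivot axis. Knob 14 mm in diameter, 84 to 120 mm above the table; this point is 110 mm above the table, 10 mm below the knob's top. The brass strap under it is 24 mm wide, 6 mm thick, reaches 125 mm from the pivot and keeps its height.
- bench_block: Bystander, loose: square steel block 60 x 60 x 22 mm. Leave it alone.
- bur_jar: Bystander, loose: glass jar with a black cap, 44 mm across, 55 mm tall. Leave it alone.
- mallet: Bystander, loose: brass-headed hammer 220 mm long, lying down. Leave it alone.
- needle_file: Bystander, loose: hand tool with a wooden handle, 190 mm long, lying down. Leave it alone.
- bead_dish: Bystander, loose: white bowl 80 mm across, 25 mm tall. Leave it alone.
- bangle: Bystander, loose: silver ring 64 mm across, 12 mm tall, lying flat. Leave it alone.
- ring_cone: Bystander, loose: dark wooden ring-size cone, 48 mm across at the foot, 100 mm tall, standing. Leave it alone.
Mind the look-alikes: they are no part of the job. Leave any pink look-alike of the handpiece alone.

How it is judged:
On the way, in this order (a step that is already met when the one before it is completed fails the run):
1. the handpiece lies centred in both V yokes and its butt presses on the end stop's pin with at least 3 N, the strap still open (y of butt in the frame of fixture between -0.002 and 0.002 m and z of butt in the frame of fixture between 0.053 and 0.057 m and y of shoulder in the frame of fixture between -0.002 and 0.002 m and z of shoulder in the frame of fixture between 0.053 and 0.057 m and x of butt in the frame of endstop between 0.0045 and 0.0275 m and contact force between handpiece and endstop above 3 N and value of joint swivel below 0.5 rad), for 0.1 s.
2. the strap is swung square over the handpiece and its shoe presses on it (value of joint swivel above 1.45 rad and contact force between shoe and handpiece above 3 N), for 0.2 s.
At the end, for the whole second after the job is handed in: The handpiece rests in both V yokes, bur away from the stop: butt and shoulder within 2 mm of the V line sideways and in height, butt touching the pin (over 0.3 N; 4.5 to 27.5 mm from the stop block); the strap past 1.45 rad (1.571 is its stop) and still, its shoe pressing with over 3 N (all of step 2 and y of butt in the frame of fixture between -0.002 and 0.002 m and z of butt in the frame of fixture between 0.053 and 0.057 m and y of shoulder in the frame of fixture between -0.002 and 0.002 m and z of shoulder in the frame of fixture between 0.053 and 0.057 m and x of butt in the frame of endstop between 0.0045 and 0.0275 m and contact force between handpiece and endstop above 0.3 N and linear speed of handpiece below 0.02 m/s and velocity of joint swivel below 0.05 rad/s).
It fails at once if the handpiece is pushed against the stop with more than 14 N before the strap is swung over (contact force between handpiece and endstop above 14 N and value of joint swivel below 0.5 rad).
It fails at once if the handpiece is pressed or dropped on the fixture with more than 60 N (contact force between handpiece and fixture above 60 N).
It fails at once if a bystander (block, jar, mallet, file, dish, bangle or cone) is moved more than 20 mm (distance of any of bench_block, bur_jar, mallet, needle_file, bead_dish, bangle, ring_cone from where it was at the start of the episode above 0.02 m).
It also fails if it takes over 72 s, if anything falls off the work surface, if the arm or the gripper's body presses on something with over 40 N, if the wrist force passes 120 N, or if a joint passes its speed limit or range.

## Working session

There is one attempt and no reset: what is moved stays moved. The work goes in short steps, Python scripts to look and compute and a tool call to move; the robot and the scene stay as the last step left them, time stands still between calls to the robot, and variables do not carry over. Pictures are saved under pics/ and viewed, at most 10 in all, crops included, and the job is handed in when it is done.

Besides the shell and the picture viewer there is one more tool, called after ">>>" in YAML: its name, and indented under it one key for each argument. jog_arm: Moves the arm, as the interface text tells. Its arguments: {"type":"object","properties":{"motion":{"type":"array"}},"required":["motion"]}

```bash
mkdir -p pics
cat > h.py <<'E'
import numpy as np, cv2
from workcell import readout, camera, bot
def ray(c,u,v,z):
    R=cv2.Rodrigues(np.array(c["rvec"],float))[0]; t=np.array(c["tvec"],float).ravel()
    d=R.T@np.linalg.solve(np.array(c["K"],float),[u,v,1]); o=-R.T@t
    return o+d*(z-o[2])/d[2]
def proj(c,p):
    return cv2.projectPoints(np.array(p,float).reshape(-1,3),np.array(c["rvec"],float),np.array(c["tvec"],float),np.array(c["K"],float),None)[0].reshape(-1,2)
E
python3 - <<'E'
from h import *
import pickle
for n in ("top","scene"):
    c=camera(n); pickle.dump(c,open(n+".pkl","wb"))
    cv2.imwrite(f"pics/{n}1.png",cv2.resize(c["pixels"][:,:,::-1],(800,600),interpolation=cv2.INTER_CUBIC))
    print(n,c["K"],c["rvec"],c["tvec"])
print(readout.get_obs(),bot.tcp_to_grasp)
E
```

```text
top [[449.10603201   0.         290.98162567]
 [  0.         449.10603201 204.82985358]
 [  0.           0.           1.        ]] [ 2.17429232 -2.15197881  0.130787  ] [0.03821959 0.55414422 1.39756958]
scene [[427.03630371   0.         281.33925413]
 [  0.         427.03630371 208.90986975]
 [  0.           0.           1.        ]] [ 0.9908931   2.29821874 -1.19728214] [ 0.35275177 -0.14647698  1.61600461]
{'clock': 0.1, 'joint_pos': array([ 1.33899748e+00,  2.41337463e-01,  3.89115230e-03,  1.33521157e+00,
       -6.26394694e-06,  1.57083145e+00]), 'joint_vel': array([-4.25544513e-04, -1.98715765e-03,  4.61781561e-03,  9.44476088e-04,
        5.59159435e-05, -1.19416755e-04]), 'tau': array([ 9.58282581e-04, -3.73136687e+01,  2.53009897e+01,  1.08335190e-02,
        1.18116227e-04,  1.42544127e-05]), 'eef_pos': array([0.11473874, 0.48608709, 0.23051436]), 'tool_rot': array([ 1.15657512e-01,  9.93288716e-01, -9.24895685e-04, -1.04507859e-04]), 'ft_force': array([ 0.1774576 , -0.09278982, -0.09619995]), 'ft_torque': array([ 0.00234123, -0.00130812, -0.00277473]), 'grasp_force': 0.0, 'grip_width': 0.08529685454907428} 0.0187
```

View pics/top1.png

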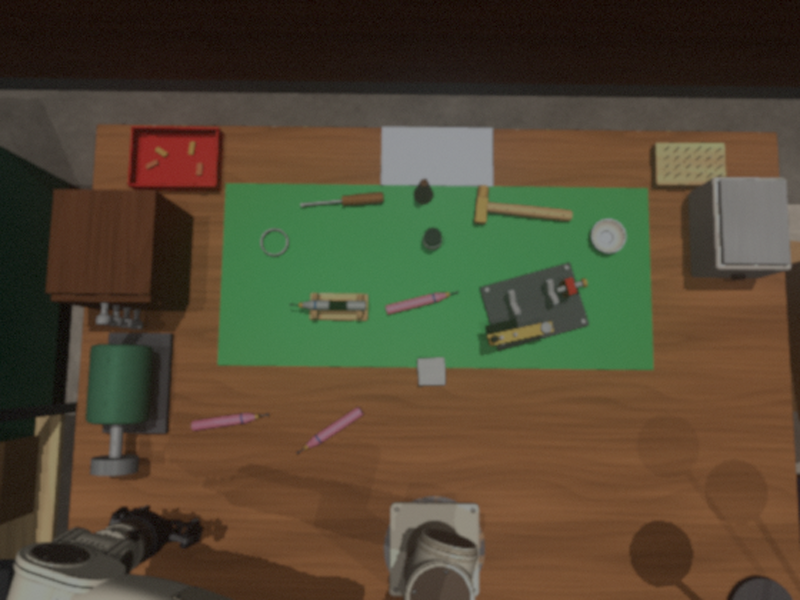

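View pics/scene1.png

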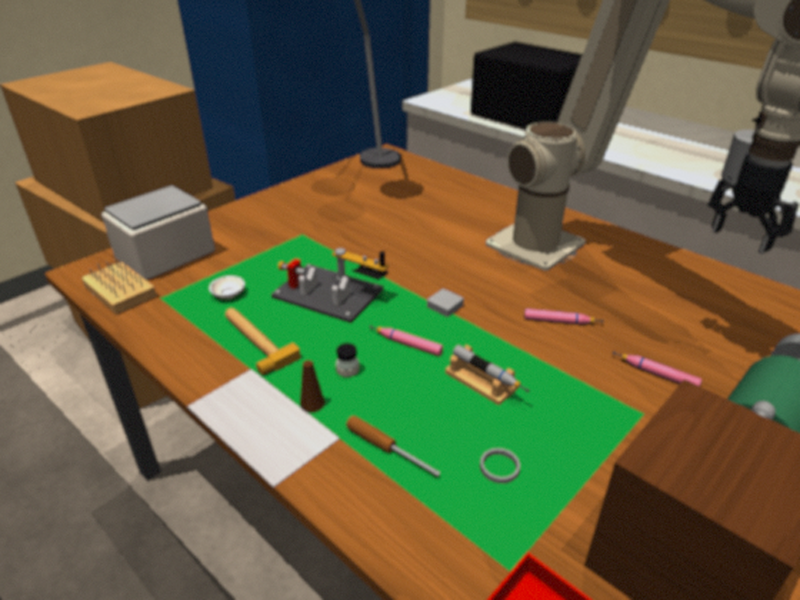

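The top view shows the handpiece in its rest at (340,306), bur pointing left. The fixture is at (535,305), with the red stop on the right at (571,287) and the strap below. I'll enlarge both.

Run:
```python
from h import *
import pickle
c=pickle.load(open("top.pkl","rb")); im=c["pixels"][:,:,::-1]
a=cv2.resize(im[178:248,330:420],None,fx=8,fy=8,interpolation=cv2.INTER_CUBIC)
cv2.imwrite("pics/fix.png",cv2.convertScaleAbs(a,alpha=1.6))
a=cv2.resize(im[190:240,195:275],None,fx=10,fy=10,interpolation=cv2.INTER_CUBIC)
cv2.imwrite("pics/rest.png",cv2.convertScaleAbs(a,alpha=1.6))
```

```text
(no output)
```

View pics/fix.png

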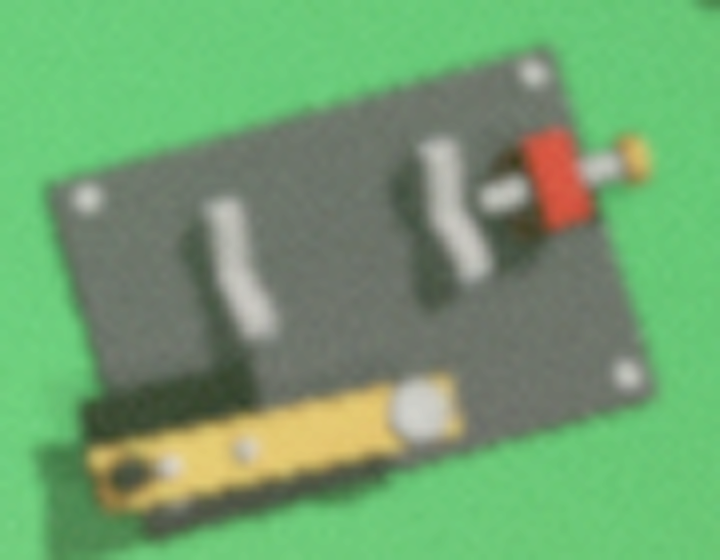

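View pics/rest.png

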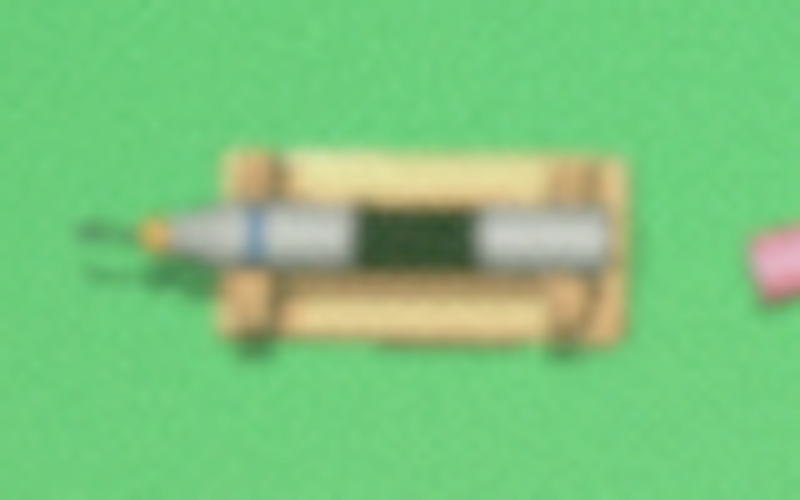

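The fixture crop shows base corners at (48,187), (550,48) and (655,392), the pivot at (420,408) and the knob at (130,473). In the rest crop, the handpiece butt is at (607,238) and its band spans 355 to 475 around (415,238).

Run:
```python
from h import *
import pickle
from scipy.optimize import least_squares
c=pickle.load(open("top.pkl","rb"))
f=lambda u,v,k,x,y:((u+.5)/k-.5+x,(v+.5)/k-.5+y)
F=lambda u,v:f(u,v,8,330,178)
P=[F(48,187),F(550,48),F(655,392),F(420,408),F(457,190-0)]
M=[(103,-57,12),(-112,-57,12),(-112,93,12),(0,72,70)]
def w(p,m):
    m=np.array(m)/1e3; C,S=np.cos(p[2]),np.sin(p[2])
    return np.c_[p[0]+C*m[:,0]-S*m[:,1],p[1]+S*m[:,0]+C*m[:,1],m[:,2]]
r=least_squares(lambda p:(proj(c,w(p,M))-np.array(P[:4])).ravel(),[.45,-.2,1.6])
print("fixture",r.x,r.fun.round(2))
print("v_line",w(r.x,[(0,0,55)]),"pivot",w(r.x,[(0,72,63)]))
kn=ray(c,*F(130,473),.12); pv=w(r.x,[(0,72,63)])[0]
d=kn-pv; print("knob",kn,np.hypot(*d[:2]), "swivel", r.x[2]-np.arctan2(d[1],d[0]))
# yoke check: V bottoms
for u,v in ((232,268),(457,210)): print("yoke tops",ray(c,*F(u,v),.055))
H=lambda u,v:f(u,v,10,195,190)
for q in ((607,238),(415,238),(240,237),(140,236),(222,345),(628,345),(232,148),(628,155)): print(q,ray(c,*H(*q),.042 if q[1]<240 and q[1]>200 else .006))
```

```text
fixture [ 0.5456659  -0.21394947  1.86177668] [-0.39 -0.13  0.15 -0.91  1.2   0.37 -0.92  0.61]
v_line [[ 0.5456659  -0.21394947  0.055     ]] pivot [[ 0.47669256 -0.23460566  0.063     ]]
knob [ 0.45008234 -0.11923502  0.12      ] 0.11839970225970871 swivel 0.06429490945321392
yoke tops [ 0.5336556 -0.1676993  0.055    ]
yoke tops [ 0.55744808 -0.2561513   0.055     ]
(607, 238) [0.52433391 0.15638032 0.042     ]
(415, 238) [0.52369847 0.21689548 0.042     ]
(240, 237) [0.52343616 0.27204055 0.042     ]
(140, 236) [0.52342199 0.30354852 0.042     ]
(222, 345) [0.49188075 0.28252749 0.006     ]
(628, 345) [0.49324003 0.15168445 0.006     ]
(232, 148) [0.55585452 0.28116155 0.006     ]
(628, 155) [0.55492918 0.15284176 0.006     ]
```

>>> jog_arm:
  motion:
    - {"x": -460, "y": -169, "z": 20, "spin": 77}
    - {"x": -460, "y": -169, "z": 20, "spin": 77}
    - {"x": -460, "y": -169, "z": 20, "spin": 77}
    - {"x": -460, "y": -169, "z": 20, "spin": 77}
    - {"x": -460, "y": -169, "z": 20, "spin": 77}
    - {"x": -460, "y": -169, "z": 20, "spin": 77}
    - {"x": -460, "y": -169, "z": 20, "spin": 77}
    - {"x": -460, "y": -169, "z": 20, "spin": 77}

```text
validation failed for argument at $.mo...
```

>>> jog_arm:
  motion:
    - {"x": -460, "y": -169, "z": 20, "spin": 77, "fingers": -1}
    - {"x": -460, "y": -169, "z": 20, "spin": 77, "fingers": -1}
    - {"x": -460, "y": -169, "z": 20, "spin": 77, "fingers": -1}
    - {"x": -460, "y": -169, "z": 20, "spin": 77, "fingers": -1}
    - {"x": -460, "y": -169, "z": 20, "spin": 77, "fingers": -1}
    - {"x": -460, "y": -169, "z": 20, "spin": 77, "fingers": -1}
    - {"x": -460, "y": -169, "z": 20, "spin": 77, "fingers": -1}
    - {"x": -460, "y": -169, "z": 20, "spin": 77, "fingers": -1}

```text
clock: 1.1
eef_pos: [0.5252, 0.2147, 0.2106]
tool_rot: [0.71, 0.704, -0.0, -0.0]
ft_force: [0.2, 0.6, 0.3]
grip_width: 0.0854
grasp_force: 0.0
```

```bash
cat >> h.py <<'E'
def snap(n):
    import pickle
    c=camera("wrist"); pickle.dump(c,open(n+".pkl","wb"))
    a=cv2.resize(c["pixels"][:,:,::-1],(800,600),interpolation=cv2.INTER_CUBIC)
    cv2.imwrite(f"pics/{n}.png",cv2.convertScaleAbs(a,alpha=1.4)); return c
def goto(p,yaw):
    "shift (mm) and spin (deg) to TCP p with tool y at world yaw (deg)"
    from scipy.spatial.transform import Rotation
    o=readout.get_obs(); R=Rotation.from_quat(o["tool_rot"]).as_matrix()
    s=R.T@(np.array(p)-o["eef_pos"])*1e3; y=np.degrees(np.arctan2(R[1,1],R[0,1]))
    print("shift",s.round(1),"spin",round(-((yaw-y+180)%360-180),2),"at",o["eef_pos"].round(4),"yaw",y.round(2))
E
python3 - <<'E'
from h import *
c=snap("w1"); print(c["tvec"],c["rvec"])
goto([.5457,-.214,.25],16)
E
```

```text
[-0.52388719  0.17708086  0.42581941] [-2.8435756   0.00917156  0.00379117]
shift [-424.8   21.4  -38.7] spin -16.76 at [0.5301 0.2109 0.2098] yaw -0.76
```

View pics/w1.png

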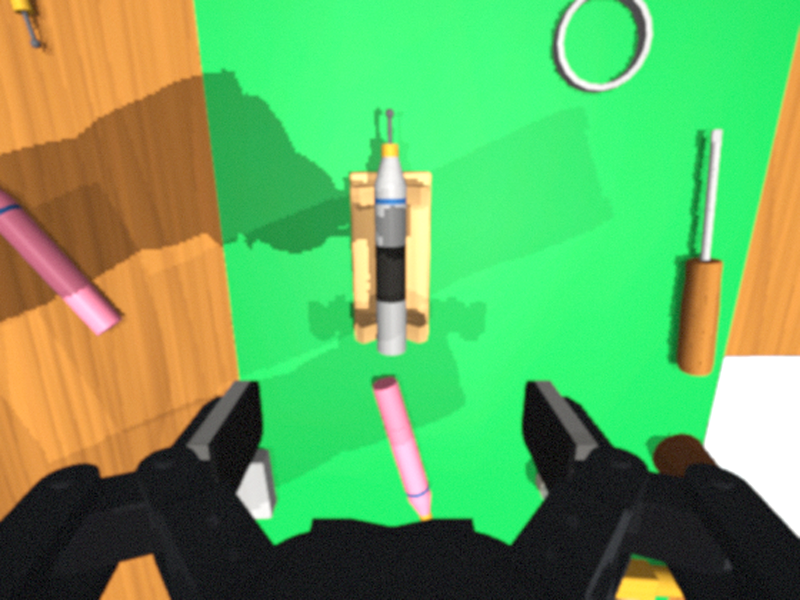

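The wrist view shows the handpiece in its rest. Its axis runs from (392,353) at the butt through the band at (391,273), with the shoulder near (391,195).

Run:
```python
from h import *
import pickle
c=pickle.load(open("w1.pkl","rb"))
print(-cv2.Rodrigues(c["rvec"])[0].T@c["tvec"])
for n,u,v in (("butt",392,353),("band lo",391,301),("band hi",391,247),("ring",391,201),("collet",390,148)):
    print(n,ray(c,(u+.5)*.7-.5,(v+.5)*.7-.5,.042 if n=="collet" else .053 if "band" in n else .045))
```

```text
[0.52643616 0.29078246 0.35418656]
butt [0.52509601 0.15566693 0.045     ]
band lo [0.5246879  0.19903816 0.053     ]
band hi [0.5249685  0.23752532 0.053     ]
ring [0.52515907 0.26759626 0.045     ]
collet [0.52473417 0.30174312 0.042     ]
```

>>> jog_arm:
  motion:
    - {"x": -380, "y": 20, "z": -40, "spin": -17, "fingers": -1}
    - {"x": -380, "y": 20, "z": -40, "spin": -17, "fingers": -1}
    - {"x": -380, "y": 20, "z": -40, "spin": -17, "fingers": -1}
    - {"x": -380, "y": 20, "z": -40, "spin": -17, "fingers": -1}
    - {"x": -380, "y": 20, "z": -40, "spin": -17, "fingers": -1}
    - {"x": -380, "y": 20, "z": -40, "spin": -17, "fingers": -1}
    - {"x": -380, "y": 20, "z": -40, "spin": -17, "fingers": -1}
    - {"x": -380, "y": 20, "z": -40, "spin": -17, "fingers": -1}

```text
clock: 2.15
eef_pos: [0.5415, -0.164, 0.2507]
tool_rot: [0.597, 0.802, 0.0, -0.001]
ft_force: [0.7, 0.2, -0.8]
grip_width: 0.0854
grasp_force: 0.0
```

Run:
```python
from h import *
import time
c=camera("wrist");c=snap("w2"); o=readout.get_obs();print(o["eef_pos"],o["tool_rot"],o["joint_vel"].round(3))
```

```text
[ 0.54162912 -0.16218474  0.25081076] [ 5.96215429e-01  8.02824141e-01  4.65683436e-05 -7.46810354e-04] [ 0.017 -0.005 -0.002 -0.    -0.003 -0.004]
```

View pics/w2.png

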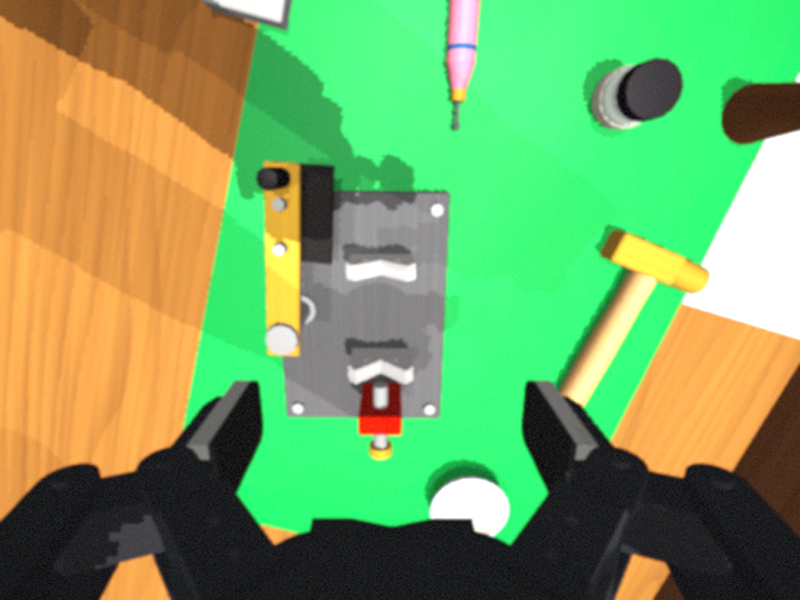

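The wrist view shows the base corners at (450,191), (440,416) and (287,416). The yoke edges are at u=346/416 (v≈268) and 347/413 (v≈372), the pivot at (282,340) and the knob top near (267,179).

Run:
```python
from h import *
import pickle
from scipy.optimize import least_squares
c=pickle.load(open("w2.pkl","rb")); t=pickle.load(open("top.pkl","rb"))
s=lambda q:(np.array(q,float)+.5)*.7-.5
P=s([(450,191),(440,416),(287,416),(282,340),(346,268),(416,268),(347,372),(413,372)])
M=[(103,-57,12),(-112,-57,12),(-112,93,12),(0,72,70),(44,27,60),(44,-27,60),(-44,27,60),(-44,-27,60)]
W=np.array([[1,1]]*4+[[1,.0]]*4)
def w(p,m):
    m=np.array(m)/1e3; C,S=np.cos(p[2]),np.sin(p[2])
    return np.c_[p[0]+C*m[:,0]-S*m[:,1],p[1]+S*m[:,0]+C*m[:,1],m[:,2]]
r=least_squares(lambda p:((proj(c,w(p,M))-P)*W).ravel(),[.545,-.214,1.84])
print("fixture",r.x,np.degrees(r.x[2]));print(r.fun.reshape(-1,2).round(2))
F=lambda u,v:((u+.5)/8-.5+330,(v+.5)/8-.5+178)
PT=np.array([F(48,187),F(550,48),F(655,392),F(420,408)])
r2=least_squares(lambda p:np.r_[((proj(c,w(p,M))-P)*W).ravel(),(proj(t,w(p,M[:4]))-PT).ravel()],[.545,-.214,1.84])
print("both",r2.x)
print("knob",ray(c,*s((267,179)),.12), "pivot",w(r.x,[(0,72,63)]))
for n,q,z in (("pin end",(381,384),.055),("red top",(380,430),.073)):
    d=ray(c,*s(q),z)-[r.x[0],r.x[1],0]; C,S=np.cos(r.x[2]),np.sin(r.x[2]); print(n,C*d[0]+S*d[1],-S*d[0]+C*d[1])
goto([.5248,.2165,.12],-.0)
```

```text
fixture [ 0.54664482 -0.21203032  1.86669765] 106.95389717569599
[[-1.3   1.1 ]
 [ 0.43  2.13]
 [ 0.02  2.3 ]
 [ 3.37 -4.73]
 [-1.4   0.  ]
 [-1.37  0.  ]
 [ 0.44  0.  ]
 [-0.15  0.  ]]
both [ 0.54661347 -0.21228651  1.8658331 ]
knob [ 0.45123599 -0.11866614  0.12      ] pivot [[ 0.47777396 -0.23302568  0.063     ]]
pin end -0.05170178122072289 -0.000462871983315084
red top -0.08452883879982774 0.0002405799675528758
shift [367.2  93.5 131.2] spin 16.8 at [ 0.5416 -0.1622  0.2508] yaw 16.8
```

Run:
```python
from h import *
import pickle
from scipy.optimize import least_squares
c=pickle.load(open("w2.pkl","rb")); t=pickle.load(open("top.pkl","rb"))
s=lambda q:(np.array(q,float)+.5)*.7-.5
P=s([(450,191),(440,416),(287,416),(346,268),(416,268),(347,372),(413,372)])
M=[(103,-57,12),(-112,-57,12),(-112,93,12),(44,27,60),(44,-27,60),(-44,27,60),(-44,-27,60)]
W=np.array([[1,1]]*3+[[1,.0]]*4)
def w(p,m):
    m=np.array(m)/1e3; C,S=np.cos(p[2]),np.sin(p[2])
    return np.c_[p[0]+C*m[:,0]-S*m[:,1],p[1]+S*m[:,0]+C*m[:,1],m[:,2]]
r=least_squares(lambda p:((proj(c,w(p,M))-P)*W).ravel(),[.545,-.214,1.84])
print("wrist",r.x,np.degrees(r.x[2]));print(r.fun.reshape(-1,2).round(2))
F=lambda u,v:((u+.5)/8-.5+330,(v+.5)/8-.5+178)
PT=np.array([F(48,187),F(550,48),F(655,392)])
r2=least_squares(lambda p:(proj(t,w(p,M[:3]))-PT).ravel(),[.545,-.214,1.84])
print("top",r2.x,r2.fun.round(2))
for h in (.07,.08,.09):
  q=ray(c,*s((282,340)),h);p=r.x;d=q[:2]-p[:2];C,S=np.cos(p[2]),np.sin(p[2]);print(h,C*d[0]+S*d[1],-S*d[0]+C*d[1])
# screws symmetric check
for n,k in (("w",(437,210)),("w",(430,410)),("w",(297,409))):
  q=ray(c,*s(k),.013);d=q[:2]-p[:2];print(C*d[0]+S*d[1],-S*d[0]+C*d[1])
```

```text
wrist [ 0.54658994 -0.20932582  1.85608669] 106.3459338815063
[[ 0.29 -0.62]
 [ 0.15  0.87]
 [-0.49  0.03]
 [-0.39  0.  ]
 [-0.25  0.  ]
 [ 0.59  0.  ]
 [ 0.1   0.  ]]
top [ 0.54515427 -0.21279943  1.85639355] [-0.7  -0.17 -0.05 -0.61  0.75  0.75]
0.07 -0.009055663544838312 0.07682236873630939
0.08 -0.005024120481005985 0.07418918983948211
0.09 -0.0009925774171736339 0.07155601094265483
0.08669707467666227 -0.04632550266873778
-0.10353374274883662 -0.04668627228896446
-0.10356819226988603 0.08191845621772675
```

>>> jog_arm:
  motion:
    - {"x": 367, "y": 93, "z": 131, "spin": 17, "fingers": -0.3}
    - {"x": 367, "y": 93, "z": 60, "spin": 17, "fingers": -0.3}
    - {"x": 367, "y": 93, "z": 60, "spin": 17, "fingers": -0.3}
    - {"x": 367, "y": 93, "z": 60, "spin": 17, "fingers": -0.3}
    - {"x": 367, "y": 93, "z": 100, "spin": 17, "fingers": -0.3}
    - {"x": 367, "y": 93, "z": 131, "spin": 17, "fingers": -0.3}
    - {"x": 367, "y": 93, "z": 131, "spin": 17, "fingers": -0.3}
    - {"x": 367, "y": 93, "z": 131, "spin": 17, "fingers": -0.3}

```text
clock: 3.25
eef_pos: [0.5219, 0.2179, 0.1177]
tool_rot: [0.706, 0.708, -0.002, -0.001]
ft_force: [0.3, 0.1, 0.6]
grip_width: 0.0553
grasp_force: 0.0
```

Run:
```python
from h import *
camera("wrist");camera("wrist");goto([.5248,.2165,.024],0); print(readout.get_obs()["grip_width"])
```

```text
shift [ 0.7  0.5 96.4] spin -0.1 at [0.5244 0.2158 0.1204] yaw -0.1
0.05499710150079607
```

>>> jog_arm:
  motion:
    - {"x": 1, "y": 0, "z": 50, "spin": 0, "fingers": -0.3}
    - {"x": 1, "y": 0.5, "z": 80, "spin": 0, "fingers": -0.3}
    - {"x": 1, "y": 0.5, "z": 96, "spin": 0, "fingers": -0.3}
    - {"x": 1, "y": 0.5, "z": 96, "spin": 0, "fingers": -0.3}
    - {"x": 1, "y": 0.5, "z": 96, "spin": 0, "fingers": 0}
    - {"x": 1, "y": 0.5, "z": 96, "spin": 0, "fingers": 1}
    - {"x": 1, "y": 0.5, "z": 96, "spin": 0, "fingers": 1}
    - {"x": 1, "y": 0.5, "z": 96, "spin": 0, "fingers": 1}

```text
clock: 4.35
eef_pos: [0.5241, 0.2159, 0.0256]
tool_rot: [0.709, 0.706, -0.001, -0.001]
ft_force: [-7.4, 0.6, 6.6]
grip_width: 0.0199
grasp_force: 58.3
```

>>> jog_arm:
  motion:
    - {"x": 0, "y": 0, "z": 0, "spin": 0, "fingers": 1}
    - {"x": 0, "y": 0, "z": 0, "spin": 0, "fingers": 1}
    - {"x": 0, "y": 0, "z": 0, "spin": 0, "fingers": 1}

```text
clock: 4.72
eef_pos: [0.5242, 0.216, 0.0256]
tool_rot: [0.709, 0.706, -0.001, -0.001]
ft_force: [-6.6, -0.6, 7.3]
grip_width: 0.0206
grasp_force: 58.3
```

>>> jog_arm:
  motion:
    - {"x": 0, "y": 0, "z": -30, "spin": 0, "fingers": 1}
    - {"x": 0, "y": 0, "z": -80, "spin": 0, "fingers": 1}
    - {"x": 0, "y": 0, "z": -130, "spin": 0, "fingers": 1}
    - {"x": 0, "y": 0, "z": -130, "spin": 0, "fingers": 1}
    - {"x": 0, "y": 0, "z": -130, "spin": 0, "fingers": 1}
    - {"x": 0, "y": 0, "z": -130, "spin": 0, "fingers": 1}

```text
clock: 5.48
eef_pos: [0.5244, 0.215, 0.1522]
tool_rot: [0.709, 0.705, -0.002, -0.001]
ft_force: [-0.2, 0.5, -2.6]
grip_width: 0.0204
grasp_force: 59.5
```

Run:
```python
from h import *
o=readout.get_obs();print(o["ft_force"],o["ft_torque"],o["grip_width"])
goto([.5422,-.1986,.15],16.35)
```

```text
[-0.23729072  0.50457516 -2.59639799] [-0.01479854  0.00350146  0.0312543 ] 0.020436130610949156
shift [-413.5   19.9    2.8] spin -16.63 at [0.5244 0.215  0.1522] yaw -0.28
```

>>> jog_arm:
  motion:
    - {"x": -50, "y": 2, "z": -2, "spin": -2, "fingers": 1}
    - {"x": -105, "y": 5, "z": -2, "spin": -4, "fingers": 1}
    - {"x": -160, "y": 8, "z": -2, "spin": -7, "fingers": 1}
    - {"x": -215, "y": 11, "z": -2, "spin": -10, "fingers": 1}
    - {"x": -270, "y": 14, "z": -2, "spin": -13, "fingers": 1}
    - {"x": -325, "y": 17, "z": -2, "spin": -16, "fingers": 1}
    - {"x": -375, "y": 19, "z": -1, "spin": -16.6, "fingers": 1}
    - {"x": -413, "y": 20, "z": 0, "spin": -16.6, "fingers": 1}

```text
clock: 6.48
eef_pos: [0.5426, -0.1994, 0.1522]
tool_rot: [0.6, 0.8, -0.001, -0.002]
ft_force: [0.7, 0.4, -2.8]
grip_width: 0.0205
grasp_force: 59.4
```

>>> jog_arm:
  motion:
    - {"x": 0, "y": 0, "z": 20, "spin": 0, "fingers": 1}
    - {"x": 0, "y": 0, "z": 40, "spin": 0, "fingers": 1}
    - {"x": 0, "y": 0, "z": 40, "spin": 0, "fingers": 1}
    - {"x": 0, "y": 0, "z": 40, "spin": 0, "fingers": 1}

```text
clock: 6.98
eef_pos: [0.5437, -0.1973, 0.1139]
tool_rot: [0.6, 0.8, -0.0, -0.001]
ft_force: [0.7, -0.4, -2.6]
grip_width: 0.0202
grasp_force: 59.3
```

Run:
```python
from h import *
c=snap("w3"); 
a=cv2.resize(c["pixels"][80:320,160:400,::-1],None,fx=2.5,fy=2.5,interpolation=cv2.INTER_CUBIC)
cv2.imwrite("pics/w3c.png",cv2.convertScaleAbs(a,alpha=1.3))
goto([.5422,-.1986,.0386],16.35)
```

```text
shift [-0.5 -2.3 76. ] spin -0.01 at [ 0.5442 -0.1974  0.1146] yaw 16.34
```

View pics/w3c.png

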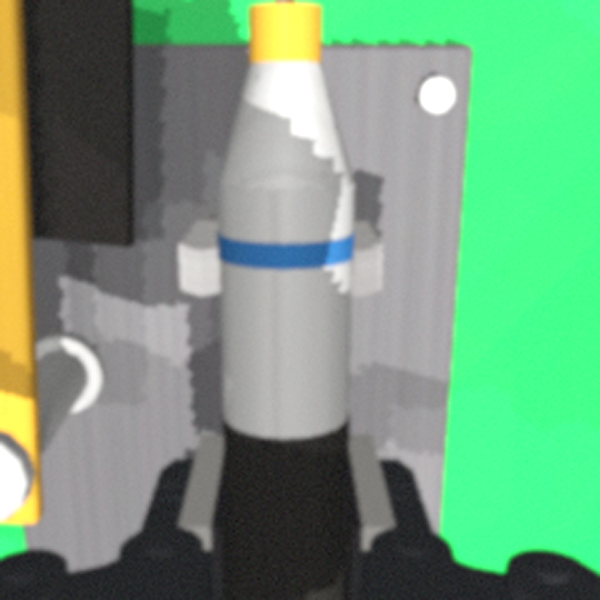

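The far yoke spans u=178–384 at v≈262, centre 281. The handpiece above it spans u=220–352, axis near 286.

Run:
```python
from h import *
import pickle
c=pickle.load(open("w3.pkl","rb"))
f=lambda u,v:((u+.5)/2.5-.5+160,(v+.5)/2.5-.5+80)
o=np.array([.5459,-.2111]);th=np.radians(106.35)
E=np.array([[np.cos(th),np.sin(th)],[-np.sin(th),np.cos(th)]])
for n,u,v,z in (("yokeL",178,262,.06),("yokeR",384,262,.06),("hpL",220,255,.131),("hpR",352,255,.131),("collet",286,60,.131),("hp band",286,430,.131),("corner",470,45,.012),("screw",437,95,.012),("base edge",447,400,.012)):
    print(n,(E@(ray(c,*f(u,v),z)[:2]-o)*1e3).round(1))
g=readout.get_obs()["eef_pos"][:2]; print("tcp",E@(g-o)*1e3)
```

```text
yokeL [47.3 25.5]
yokeR [ 47.3 -27.7]
hpL [63.7  8.4]
hpR [ 63.7 -13.4]
collet [94.2 -2.4]
hp band [32.2 -2.5]
corner [102.6 -56.8]
screw [ 88.4 -47.8]
base edge [-10.6 -56.9]
tcp [13.60177788 -2.21785497]
```

>>> jog_arm:
  motion:
    - {"x": 0, "y": -1, "z": 30, "spin": 0, "fingers": 1}
    - {"x": 0, "y": -1.9, "z": 50, "spin": 0, "fingers": 1}
    - {"x": 0, "y": -1.9, "z": 62, "spin": 0, "fingers": 1}
    - {"x": 0, "y": -1.9, "z": 68, "spin": 0, "fingers": 1}
    - {"x": 0, "y": -1.9, "z": 70, "spin": 0, "fingers": 1}
    - {"x": 0, "y": -1.9, "z": 70, "spin": 0, "fingers": 1}

```text
clock: 7.78
eef_pos: [0.5426, -0.1982, 0.0449]
tool_rot: [0.6, 0.8, 0.0, 0.001]
ft_force: [0.2, 0.3, -2.9]
grip_width: 0.0201
grasp_force: 59.3
```

>>> jog_arm:
  motion:
    - {"x": 0, "y": 0, "z": 2, "spin": 0, "fingers": 1}
    - {"x": 0, "y": 0, "z": 3, "spin": 0, "fingers": 1}
    - {"x": 0, "y": 0, "z": 3, "spin": 0, "fingers": 1}

```text
clock: 8.15
eef_pos: [0.542, -0.198, 0.0413]
tool_rot: [0.6, 0.8, -0.0, -0.0]
ft_force: [0.6, -0.7, -2.6]
grip_width: 0.0202
grasp_force: 59.3
```

>>> jog_arm:
  motion:
    - {"x": 0, "y": 0, "z": 1, "spin": 0, "fingers": 1}
    - {"x": 0, "y": 0, "z": 2, "spin": 0, "fingers": 1}
    - {"x": 0, "y": 0, "z": 2, "spin": 0, "fingers": 1}

```text
clock: 8.52
eef_pos: [0.5421, -0.198, 0.0393]
tool_rot: [0.6, 0.8, 0.0, -0.0]
ft_force: [0.2, -0.4, -2.4]
grip_width: 0.0197
grasp_force: 59.3
```

>>> jog_arm:
  motion:
    - {"x": 0, "y": 0, "z": 0.5, "spin": 0, "fingers": 1}
    - {"x": 0, "y": 0, "z": 1, "spin": 0, "fingers": 1}
    - {"x": 0, "y": 0, "z": 1, "spin": 0, "fingers": 1}

```text
clock: 8.9
eef_pos: [0.5423, -0.198, 0.0388]
tool_rot: [0.6, 0.8, 0.0, 0.0]
ft_force: [-0.6, 1.1, 0.8]
grip_width: 0.0201
grasp_force: 59.6
```

>>> jog_arm:
  motion:
    - {"x": 0, "y": 0, "z": 0.5, "spin": 0, "fingers": 1}
    - {"x": 0, "y": 0, "z": 0.5, "spin": 0, "fingers": 1}
    - {"x": 0, "y": 0, "z": 0.5, "spin": 0, "fingers": 1}

```text
clock: 9.28
eef_pos: [0.5423, -0.1981, 0.0387]
tool_rot: [0.6, 0.8, 0.0, 0.0]
ft_force: [-2.1, 1.8, 5.9]
grip_width: 0.0203
grasp_force: 60.1
```

>>> jog_arm:
  motion:
    - {"x": 0, "y": 0, "z": -0.4, "spin": 0, "fingers": 1}
    - {"x": -0.5, "y": 0, "z": -0.4, "spin": 0, "fingers": 1}
    - {"x": -1, "y": 0, "z": -0.4, "spin": 0, "fingers": 1}
    - {"x": -1.5, "y": 0, "z": -0.4, "spin": 0, "fingers": 1}
    - {"x": -2, "y": 0, "z": -0.4, "spin": 0, "fingers": 1}
    - {"x": -2, "y": 0, "z": -0.4, "spin": 0, "fingers": 1}

```text
clock: 10.02
eef_pos: [0.5427, -0.1995, 0.0387]
tool_rot: [0.6, 0.8, 0.0, -0.0]
ft_force: [-1.7, 1.9, 6.2]
grip_width: 0.02
grasp_force: 60.2
```

>>> jog_arm:
  motion:
    - {"x": -0.3, "y": 0, "z": 0, "spin": 0, "fingers": 1}
    - {"x": -0.6, "y": 0, "z": 0, "spin": 0, "fingers": 1}
    - {"x": -1, "y": 0, "z": 0, "spin": 0, "fingers": 1}
    - {"x": -1, "y": 0, "z": 0, "spin": 0, "fingers": 1}

```text
clock: 10.52
eef_pos: [0.543, -0.2004, 0.0387]
tool_rot: [0.6, 0.8, 0.0, -0.0]
ft_force: [-1.7, 2.4, 6.8]
grip_width: 0.0203
grasp_force: 60.2
```

>>> jog_arm:
  motion:
    - {"x": -0.3, "y": 0, "z": -0.3, "spin": 0, "fingers": 1}
    - {"x": -0.6, "y": 0, "z": -0.3, "spin": 0, "fingers": 1}
    - {"x": -1, "y": 0, "z": -0.3, "spin": 0, "fingers": 1}
    - {"x": -1, "y": 0, "z": -0.3, "spin": 0, "fingers": 1}

```text
clock: 11.02
eef_pos: [0.5433, -0.2017, 0.0387]
tool_rot: [0.6, 0.8, 0.0, 0.0]
ft_force: [-0.6, 2.2, 5.1]
grip_width: 0.0203
grasp_force: 60.1
```

>>> jog_arm:
  motion:
    - {"x": -0.3, "y": 0, "z": 0, "spin": 0, "fingers": 1}
    - {"x": -0.6, "y": 0, "z": 0, "spin": 0, "fingers": 1}
    - {"x": -1, "y": 0, "z": 0, "spin": 0, "fingers": 1}
    - {"x": -1, "y": 0, "z": 0, "spin": 0, "fingers": 1}

```text
clock: 11.52
eef_pos: [0.5436, -0.2027, 0.0387]
tool_rot: [0.6, 0.8, 0.0, 0.0]
ft_force: [-1.4, 2.4, 5.4]
grip_width: 0.0202
grasp_force: 60.1
```

>>> jog_arm:
  motion:
    - {"x": -0.2, "y": 0, "z": 0, "spin": 0, "fingers": 1}
    - {"x": -0.4, "y": 0, "z": 0, "spin": 0, "fingers": 1}
    - {"x": -0.6, "y": 0, "z": 0, "spin": 0, "fingers": 1}

```text
clock: 11.9
eef_pos: [0.5437, -0.2032, 0.0387]
tool_rot: [0.6, 0.8, 0.0, 0.0]
ft_force: [-1.5, 3.4, 5.0]
grip_width: 0.0204
grasp_force: 60.1
```

>>> jog_arm:
  motion:
    - {"x": -0.2, "y": 0, "z": 0, "spin": 0, "fingers": 1}
    - {"x": -0.4, "y": 0, "z": 0, "spin": 0, "fingers": 1}
    - {"x": -0.6, "y": 0, "z": 0, "spin": 0, "fingers": 1}

```text
clock: 12.28
eef_pos: [0.5439, -0.2038, 0.0387]
tool_rot: [0.6, 0.8, 0.0, 0.0]
ft_force: [-0.5, 2.7, 5.3]
grip_width: 0.0201
grasp_force: 60.1
```

>>> jog_arm:
  motion:
    - {"x": -0.2, "y": 0, "z": 0, "spin": 0, "fingers": 1}
    - {"x": -0.4, "y": 0, "z": 0, "spin": 0, "fingers": 1}
    - {"x": -0.6, "y": 0, "z": 0, "spin": 0, "fingers": 1}

```text
clock: 12.65
eef_pos: [0.5441, -0.2044, 0.0387]
tool_rot: [0.6, 0.8, 0.0, 0.0]
ft_force: [-1.2, 2.6, 5.5]
grip_width: 0.0199
grasp_force: 60.1
```

>>> jog_arm:
  motion:
    - {"x": -0.2, "y": 0, "z": 0, "spin": 0, "fingers": 1}
    - {"x": -0.4, "y": 0, "z": 0, "spin": 0, "fingers": 1}
    - {"x": -0.6, "y": 0, "z": 0, "spin": 0, "fingers": 1}

```text
clock: 13.02
eef_pos: [0.5442, -0.2049, 0.0387]
tool_rot: [0.6, 0.8, 0.0, 0.0]
ft_force: [-1.3, 3.3, 5.2]
grip_width: 0.0201
grasp_force: 60.1
```

>>> jog_arm:
  motion:
    - {"x": -0.2, "y": 0, "z": 0, "spin": 0, "fingers": 1}
    - {"x": -0.4, "y": 0, "z": 0, "spin": 0, "fingers": 1}
    - {"x": -0.5, "y": 0, "z": 0, "spin": 0, "fingers": 1}

```text
clock: 13.4
eef_pos: [0.5444, -0.2054, 0.0387]
tool_rot: [0.6, 0.8, 0.0, 0.0]
ft_force: [-1.8, 3.2, 4.3]
grip_width: 0.0201
grasp_force: 60.1
```

>>> jog_arm:
  motion:
    - {"x": -0.2, "y": 0, "z": 0, "spin": 0, "fingers": 1}
    - {"x": -0.4, "y": 0, "z": 0, "spin": 0, "fingers": 1}
    - {"x": -0.5, "y": 0, "z": 0, "spin": 0, "fingers": 1}

```text
clock: 13.78
eef_pos: [0.5446, -0.2059, 0.0387]
tool_rot: [0.6, 0.8, 0.0, 0.0]
ft_force: [-0.8, 2.3, 5.1]
grip_width: 0.0205
grasp_force: 60.1
```

>>> jog_arm:
  motion:
    - {"x": -0.2, "y": 0, "z": 0, "spin": 0, "fingers": 1}
    - {"x": -0.4, "y": 0, "z": 0, "spin": 0, "fingers": 1}
    - {"x": -0.5, "y": 0, "z": 0, "spin": 0, "fingers": 1}

```text
clock: 14.15
eef_pos: [0.5447, -0.2064, 0.0387]
tool_rot: [0.6, 0.8, 0.0, 0.0]
ft_force: [-1.6, 2.0, 5.0]
grip_width: 0.0203
grasp_force: 60.1
```

>>> jog_arm:
  motion:
    - {"x": -0.2, "y": 0, "z": 0, "spin": 0, "fingers": 1}
    - {"x": -0.4, "y": 0, "z": 0, "spin": 0, "fingers": 1}
    - {"x": -0.5, "y": 0, "z": 0, "spin": 0, "fingers": 1}

```text
clock: 14.52
eef_pos: [0.5447, -0.2064, 0.0387]
tool_rot: [0.599, 0.8, 0.001, -0.0]
ft_force: [-1.5, 3.8, 6.4]
grip_width: 0.0201
grasp_force: 60.2
```

>>> jog_arm:
  motion:
    - {"x": 0, "y": 0, "z": 0, "spin": 0, "fingers": 1}
    - {"x": 0, "y": 0, "z": 0, "spin": 0, "fingers": 1}

```text
clock: 14.78
eef_pos: [0.5447, -0.2064, 0.0387]
tool_rot: [0.599, 0.8, 0.001, -0.0]
ft_force: [-0.8, 3.7, 5.4]
grip_width: 0.0201
grasp_force: 60.2
```

>>> jog_arm:
  motion:
    - {"x": -0.2, "y": 0, "z": 0, "spin": 0, "fingers": 1}
    - {"x": -0.2, "y": 0, "z": 0, "spin": 0, "fingers": 1}

```text
clock: 15.02
eef_pos: [0.5447, -0.2064, 0.0387]
tool_rot: [0.599, 0.8, 0.001, -0.0]
ft_force: [-1.4, 4.4, 5.9]
grip_width: 0.02
grasp_force: 60.2
```

>>> jog_arm:
  motion:
    - {"x": -0.2, "y": 0, "z": 0, "spin": 0, "fingers": 1}
    - {"x": -0.4, "y": 0, "z": 0, "spin": 0, "fingers": 1}
    - {"x": -0.4, "y": 0, "z": 0, "spin": 0, "fingers": 1}

```text
clock: 15.4
eef_pos: [0.5447, -0.2064, 0.0387]
tool_rot: [0.599, 0.8, 0.001, -0.001]
ft_force: [-1.8, 5.4, 6.7]
grip_width: 0.0201
grasp_force: 60.2
```

>>> jog_arm:
  motion:
    - {"x": -0.2, "y": 0, "z": 0, "spin": 0, "fingers": 1}
    - {"x": -0.4, "y": 0, "z": 0, "spin": 0, "fingers": 1}
    - {"x": -0.4, "y": 0, "z": 0, "spin": 0, "fingers": 1}

```text
clock: 15.78
eef_pos: [0.5447, -0.2064, 0.0386]
tool_rot: [0.599, 0.801, 0.001, -0.001]
ft_force: [-1.8, 6.1, 7.4]
grip_width: 0.0201
grasp_force: 60.2
```

>>> jog_arm:
  motion:
    - {"x": -0.3, "y": 0, "z": 0, "spin": 0, "fingers": 1}
    - {"x": -0.6, "y": 0, "z": 0, "spin": 0, "fingers": 1}
    - {"x": -0.8, "y": 0, "z": 0, "spin": 0, "fingers": 1}
    - {"x": -0.8, "y": 0, "z": 0, "spin": 0, "fingers": 1}

```text
clock: 16.27
eef_pos: [0.5447, -0.2064, 0.0387]
tool_rot: [0.599, 0.801, 0.002, -0.002]
ft_force: [-2.8, 8.0, 8.7]
grip_width: 0.0199
grasp_force: 60.3
```

>>> jog_arm:
  motion:
    - {"x": -0.3, "y": 0, "z": 0, "spin": 0, "fingers": 1}
    - {"x": -0.3, "y": 0, "z": 0, "spin": 0, "fingers": 1}
    - {"x": -0.3, "y": 0, "z": 0, "spin": 0, "fingers": 1}

```text
clock: 16.65
eef_pos: [0.5447, -0.2064, 0.0386]
tool_rot: [0.599, 0.801, 0.002, -0.002]
ft_force: [-2.3, 8.8, 8.8]
grip_width: 0.0201
grasp_force: 60.4
```

>>> jog_arm:
  motion:
    - {"x": 0, "y": 0, "z": 0, "spin": 0, "fingers": 0.2}
    - {"x": 0, "y": 0, "z": 0, "spin": 0, "fingers": -0.2}
    - {"x": 0, "y": 0, "z": 0, "spin": 0, "fingers": -0.2}
    - {"x": 0, "y": 0, "z": 0, "spin": 0, "fingers": -0.2}
    - {"x": 0, "y": 0, "z": -20, "spin": 0, "fingers": -0.2}
    - {"x": 0, "y": 0, "z": -60, "spin": 0, "fingers": -0.2}
    - {"x": 0, "y": 0, "z": -120, "spin": 0, "fingers": -0.2}
    - {"x": 0, "y": 0, "z": -170, "spin": 0, "fingers": -0.2}

```text
clock: 17.65
eef_pos: [0.5454, -0.2093, 0.2107]
tool_rot: [0.6, 0.8, 0.0, 0.001]
ft_force: [0.4, 0.2, 0.3]
grip_width: 0.0512
grasp_force: 0.0
```

>>> jog_arm:
  motion:
    - {"x": 0, "y": 0, "z": 0, "spin": 0, "fingers": 1}
    - {"x": 0, "y": 0, "z": 0, "spin": 0, "fingers": 1}
    - {"x": 0, "y": 0, "z": 0, "spin": 0, "fingers": 1}
    - {"x": 0, "y": 0, "z": 0, "spin": 0, "fingers": 1}

```text
clock: 18.15
eef_pos: [0.5444, -0.2088, 0.2068]
tool_rot: [0.6, 0.8, -0.0, -0.002]
ft_force: [-0.4, -0.4, -0.5]
grip_width: 0.0001
grasp_force: 0.0
```

Run:
```python
from h import *
c=snap("w4"); print(readout.get_obs()["eef_pos"],readout.get_obs()["grip_width"])
```

```text
[ 0.54462906 -0.20882559  0.20710666] 4.615229449173152e-05
```

View pics/w4.png

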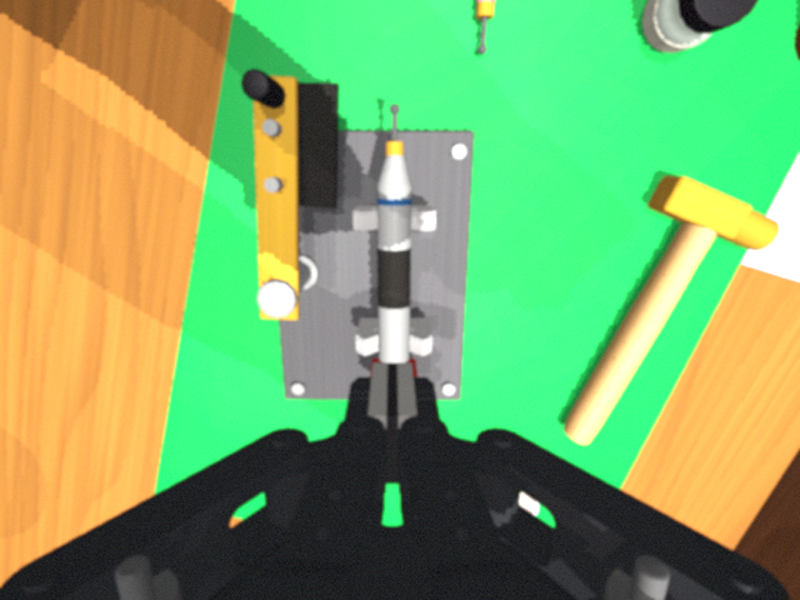

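The handpiece is seated: its axis is at u≈394 and the yokes are centred at 395. The knob's top centre is near (256,82).

Run:
```python
from h import *
import pickle
c=pickle.load(open("w4.pkl","rb")); s=lambda q:(np.array(q,float)+.5)*.7-.5
k=ray(c,*s((256,82)),.12); o=np.array([.5459,-.2111]);th=np.radians(106.35)
pv=o+.072*np.array([-np.sin(th),np.cos(th)]); d=k[:2]-pv
print(k,pv,np.hypot(*d),np.degrees(np.arctan2(d[1],d[0])))
# base corners for a check of the origin
E=np.array([[np.cos(th),np.sin(th)],[-np.sin(th),np.cos(th)]])
for q in ((473,131),(461,398),(286,398)): print(E@(ray(c,*s(q),.012)[:2]-o)*1e3)
goto([k[0],k[1],.15],13)
```

```text
[ 0.45144953 -0.11766045  0.12      ] [ 0.47681168 -0.2313683 ] 0.11650199289901984 102.57381011831542
[102.40854214 -57.01333459]
[-110.0400759   -58.23127888]
[-110.40349146   90.68266705]
shift [113.6 -63.7  57.4] spin 3.32 at [ 0.5446 -0.2088  0.2071] yaw 16.32
```

>>> jog_arm:
  motion:
    - {"x": 50, "y": -30, "z": 0, "spin": 3.3, "fingers": -0.2}
    - {"x": 90, "y": -50, "z": 0, "spin": 3.3, "fingers": -0.2}
    - {"x": 113, "y": -63.5, "z": 20, "spin": 3.3, "fingers": -0.2}
    - {"x": 113, "y": -63.5, "z": 57, "spin": 3.3, "fingers": -0.2}
    - {"x": 113, "y": -63.5, "z": 57, "spin": 3.3, "fingers": -0.2}
    - {"x": 113, "y": -63.5, "z": 57, "spin": 3.3, "fingers": -0.2}
    - {"x": 113, "y": -63.5, "z": 57, "spin": 3.3, "fingers": -0.2}
    - {"x": 113, "y": -63.5, "z": 57, "spin": 3.3, "fingers": -0.2}

```text
clock: 19.2
eef_pos: [0.4534, -0.1188, 0.1524]
tool_rot: [0.623, 0.783, 0.0, 0.001]
ft_force: [-0.2, 0.3, -0.3]
grip_width: 0.051
grasp_force: 0.0
```

Run:
```python
from h import *
c=snap("w5"); goto([.4512,-.1183,.092],13); print(readout.get_obs()["grip_width"])
```

```text
shift [ 0.9 -1.9 60.2] spin 0.0 at [ 0.4532 -0.1187  0.1522] yaw 13.0
0.05126731599809957
```

View pics/w5.png

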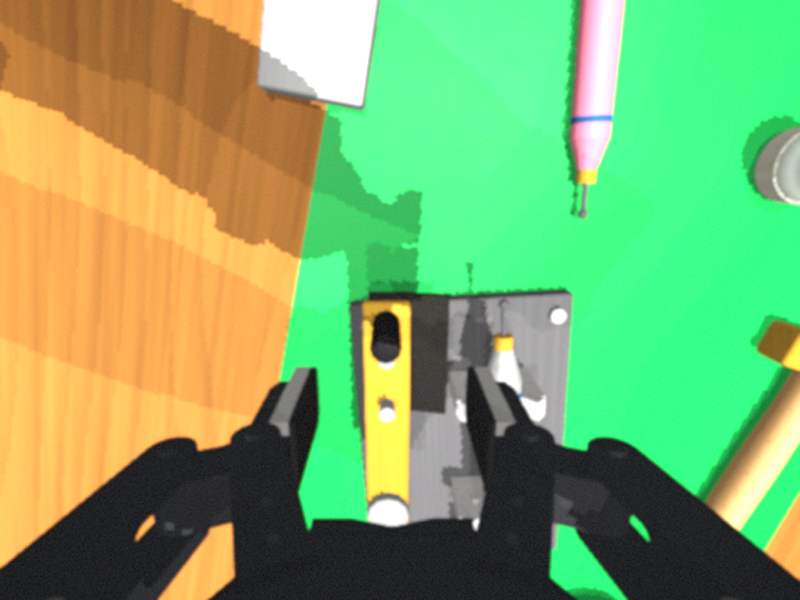

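The knob top is at (386,347), between the open fingers and about 2 mm left of centre, which agrees with the computed shift.

>>> jog_arm:
  motion:
    - {"x": 1, "y": -1.5, "z": 25, "spin": 0, "fingers": -0.2}
    - {"x": 1, "y": -1.7, "z": 45, "spin": 0, "fingers": -0.2}
    - {"x": 1, "y": -1.7, "z": 59, "spin": 0, "fingers": -0.2}
    - {"x": 1, "y": -1.7, "z": 59, "spin": 0, "fingers": 0.3}
    - {"x": 1, "y": -1.7, "z": 59, "spin": 0, "fingers": 1}
    - {"x": 1, "y": -1.7, "z": 59, "spin": 0, "fingers": 1}
    - {"x": 1, "y": -1.7, "z": 59, "spin": 0, "fingers": 1}
    - {"x": 1, "y": -1.7, "z": 59, "spin": 0, "fingers": 1}

```text
clock: 20.25
eef_pos: [0.4513, -0.118, 0.0933]
tool_rot: [0.622, 0.783, 0.0, 0.001]
ft_force: [-0.4, 0.7, 4.3]
grip_width: 0.0122
grasp_force: 58.7
```

Run:
```python
from h import *
from scipy.spatial.transform import Rotation
o=readout.get_obs(); R=Rotation.from_quat(o["tool_rot"]).as_matrix()
print(o["eef_pos"],o["ft_force"],o["grip_width"],np.degrees(np.arctan2(R[1,1],R[0,1])))
pv=np.array([.4768,-.2314]); d=o["eef_pos"][:2]-pv; r=np.hypot(*d); a0=np.arctan2(d[1],d[0]); print(r,np.degrees(a0))
for da in list(range(0,88,4))+[86.2,88,90]:
    a=a0-np.radians(da); p=pv+.115*np.array([np.cos(a),np.sin(a)])
    s=R.T@np.r_[p-o["eef_pos"][:2],0]*1e3; print(da,s[:2].round(1))
```

```text
[ 0.45129017 -0.11797668  0.09327419] [-0.43604772  0.72184932  4.33318689] 0.012163256684106529 13.020184427600984
0.11625661438658196 102.67537647446595
0 [-1.3 -0. ]
4 [-1.6  8. ]
8 [-2.5 16. ]
12 [-3.9 23.9]
16 [-5.9 31.7]
20 [-8.4 39.3]
24 [-11.5  46.7]
28 [-15.   53.9]
32 [-19.1  60.8]
36 [-23.6  67.5]
40 [-28.6  73.7]
44 [-34.   79.7]
48 [-39.8  85.2]
52 [-46.   90.3]
56 [-52.5  95. ]
60 [-59.4  99.2]
64 [-66.5 103. ]
68 [-73.8 106.2]
72 [-81.4 108.9]
76 [-89.1 111. ]
80 [-97.  112.7]
84 [-104.9  113.7]
86.2 [-109.3  114.1]
88 [-112.9  114.3]
90 [-116.9  114.3]
```

>>> jog_arm:
  motion:
    - {"x": -0.3, "y": 8, "z": 0, "spin": 4, "fingers": 1}
    - {"x": -1.1, "y": 16, "z": 0, "spin": 8, "fingers": 1}
    - {"x": -2.5, "y": 23.9, "z": 0, "spin": 12, "fingers": 1}
    - {"x": -4.5, "y": 31.7, "z": 0, "spin": 16, "fingers": 1}
    - {"x": -6.9, "y": 39.3, "z": 0, "spin": 20, "fingers": 1}
    - {"x": -9.9, "y": 46.8, "z": 0, "spin": 24, "fingers": 1}
    - {"x": -13.5, "y": 54, "z": 0, "spin": 28, "fingers": 1}
    - {"x": -17.5, "y": 60.9, "z": 0, "spin": 32, "fingers": 1}

```text
clock: 21.25
eef_pos: [0.5145, -0.1213, 0.0933]
tool_rot: [0.815, 0.58, 0.0, 0.0]
ft_force: [-3.8, 0.6, 6.8]
grip_width: 0.0122
grasp_force: 59.0
```

```bash
cat >> h.py <<'E'
def arc():
    from scipy.spatial.transform import Rotation
    o=readout.get_obs(); R=Rotation.from_quat(o["tool_rot"]).as_matrix()
    d=o["eef_pos"][:2]-[.4768,-.2314]; a=np.degrees(np.arctan2(d[1],d[0]))
    print("r",np.hypot(*d),"swivel",np.radians(106.35-a),"tool yaw",np.degrees(np.arctan2(R[1,1],R[0,1])),"want",a-90,"F tool",(R.T@o["ft_force"]).round(1),"z",o["eef_pos"][2],o["grip_width"])
E
python3 -c "
from h import *
arc()"
```

```text
r 0.11637152736183182 swivel 0.6149456410933454 tool yaw -19.092123589876458 want -18.88378986461538 F tool [-0.7 -3.7 -6.8] z 0.09332041025496429 0.012156241348791867
```

>>> jog_arm:
  motion:
    - {"x": -0.3, "y": 8, "z": 0, "spin": 4, "fingers": 1}
    - {"x": -1.1, "y": 16, "z": 0, "spin": 8, "fingers": 1}
    - {"x": -2.5, "y": 23.9, "z": 0, "spin": 12, "fingers": 1}
    - {"x": -4.5, "y": 31.7, "z": 0, "spin": 16, "fingers": 1}
    - {"x": -5.6, "y": 35.5, "z": 0, "spin": 18, "fingers": 1}
    - {"x": -6.9, "y": 39.3, "z": 0, "spin": 20, "fingers": 1}
    - {"x": -8.4, "y": 43.1, "z": 0, "spin": 22, "fingers": 1}
    - {"x": -9.9, "y": 46.8, "z": 0, "spin": 24, "fingers": 1}

```text
clock: 22.25
eef_pos: [0.5554, -0.1454, 0.0934]
tool_rot: [0.917, 0.399, 0.001, -0.0]
ft_force: [-1.0, 1.6, 5.6]
grip_width: 0.012
grasp_force: 58.8
```

```bash
python3 -c "
from h import *
arc()"
```

```text
r 0.11651483728457916 swivel 1.0261610184892311 tool yaw -42.992719122116746 want -42.444695460278986 F tool [ 0.5 -1.8 -5.6] z 0.09337208628568791 0.011996872640889921
```

>>> jog_arm:
  motion:
    - {"x": -0.2, "y": 6, "z": 0, "spin": 3, "fingers": 1}
    - {"x": -0.6, "y": 12, "z": 0, "spin": 6, "fingers": 1}
    - {"x": -1.4, "y": 18, "z": 0, "spin": 9, "fingers": 1}
    - {"x": -2.5, "y": 23.9, "z": 0, "spin": 12, "fingers": 1}
    - {"x": -3.9, "y": 29.8, "z": 0, "spin": 15, "fingers": 1}
    - {"x": -5.6, "y": 35.5, "z": 0, "spin": 18, "fingers": 1}
    - {"x": -7.6, "y": 41.2, "z": 0, "spin": 21, "fingers": 1}
    - {"x": -9.9, "y": 46.8, "z": 0, "spin": 24, "fingers": 1}

```text
clock: 23.25
eef_pos: [0.5837, -0.1845, 0.0934]
tool_rot: [0.98, 0.199, 0.001, -0.0]
ft_force: [0.1, 2.8, 3.6]
grip_width: 0.012
grasp_force: 58.6
```

```bash
python3 -c "
from h import *
arc()"
```

```text
r 0.11668988092878753 swivel 1.4425470545634882 tool yaw -67.00197298695198 want -66.30185797551596 F tool [ 1.1 -2.5 -3.6] z 0.0934307379856391 0.011996297793892248
```

>>> jog_arm:
  motion:
    - {"x": 0, "y": 3, "z": 0, "spin": 1.5, "fingers": 1}
    - {"x": -0.2, "y": 6, "z": 0, "spin": 3, "fingers": 1}
    - {"x": -0.4, "y": 9, "z": 0, "spin": 4.5, "fingers": 1}
    - {"x": -0.6, "y": 11.5, "z": 0, "spin": 5.8, "fingers": 1}
    - {"x": -0.8, "y": 13.5, "z": 0, "spin": 6.8, "fingers": 1}
    - {"x": -0.9, "y": 14.5, "z": 0, "spin": 7, "fingers": 1}
    - {"x": -0.9, "y": 14.5, "z": 0, "spin": 7, "fingers": 1}

```text
clock: 24.12
eef_pos: [0.5887, -0.1983, 0.0934]
tool_rot: [0.99, 0.14, 0.002, 0.0]
ft_force: [2.3, 2.5, 5.2]
grip_width: 0.0118
grasp_force: 58.8
```

```bash
python3 -c "
from h import *
arc()"
```

```text
r 0.1167032828281127 swivel 1.5689143393660228 tool yaw -73.96008351889078 want -73.54217006322885 F tool [ 2.9 -1.8 -5.2] z 0.09340696120439382 0.011783944412608112
```

>>> jog_arm:
  motion:
    - {"x": 0, "y": 1, "z": 0, "spin": 0, "fingers": 1}
    - {"x": 0, "y": 2, "z": 0, "spin": 0, "fingers": 1}
    - {"x": 0, "y": 2, "z": 0, "spin": 0, "fingers": 1}

```text
clock: 24.5
eef_pos: [0.589, -0.1993, 0.0934]
tool_rot: [0.99, 0.14, 0.001, -0.001]
ft_force: [2.3, 4.4, 6.0]
grip_width: 0.0122
grasp_force: 59.0
```

```bash
python3 -c "
from h import *
arc()"
```

```text
r 0.11670673775151424 swivel 1.5771690661397757 tool yaw -73.93092227517276 want -74.01513106839855 F tool [ 3.5 -3.6 -6. ] z 0.0933863394661637 0.012215166904657095
```

>>> jog_arm:
  motion:
    - {"x": 0, "y": 1, "z": 0, "spin": 0, "fingers": 1}
    - {"x": 0, "y": 1.5, "z": 0, "spin": 0, "fingers": 1}
    - {"x": 0, "y": 1.5, "z": 0, "spin": 0, "fingers": 1}

```text
clock: 24.88
eef_pos: [0.589, -0.1993, 0.0934]
tool_rot: [0.99, 0.14, 0.001, -0.002]
ft_force: [0.8, 8.0, 7.2]
grip_width: 0.012
grasp_force: 59.2
```

```bash
python3 -c "
from h import *
arc()"
```

```text
r 0.11670591968544784 swivel 1.577286747924103 tool yaw -73.87735570968722 want -74.02187373796608 F tool [ 3.  -7.5 -7.1] z 0.0934032558518672 0.012027414944851895
```

The strap is at its hinge stop: it no longer moves and the force rises. Now I'll ease off, release and lift away.

>>> jog_arm:
  motion:
    - {"x": 0, "y": -0.5, "z": 0, "spin": 0, "fingers": 1}
    - {"x": 0, "y": -1, "z": 0, "spin": 0, "fingers": 0.3}
    - {"x": 0, "y": -1, "z": 0, "spin": 0, "fingers": 0}
    - {"x": 0, "y": -1, "z": 0, "spin": 0, "fingers": 0}
    - {"x": 0, "y": -1, "z": 0, "spin": 0, "fingers": 0}
    - {"x": 0, "y": -1, "z": -30, "spin": 0, "fingers": 0}
    - {"x": 0, "y": -1, "z": -80, "spin": 0, "fingers": 0}
    - {"x": 0, "y": -1, "z": -130, "spin": 0, "fingers": 0}

```text
clock: 25.88
eef_pos: [0.5876, -0.2011, 0.2234]
tool_rot: [0.99, 0.139, -0.001, -0.0]
ft_force: [0.4, -0.0, 0.5]
grip_width: 0.0429
grasp_force: 0.0
```

>>> jog_arm:
  motion:
    - {"x": 60, "y": 0, "z": 0, "spin": 0, "fingers": 0}
    - {"x": 100, "y": 0, "z": 0, "spin": 0, "fingers": 0}
    - {"x": 100, "y": 0, "z": 0, "spin": 0, "fingers": 0}
    - {"x": 100, "y": 0, "z": 0, "spin": 0, "fingers": 0}

```text
clock: 26.38
eef_pos: [0.6834, -0.1736, 0.2217]
tool_rot: [0.99, 0.139, -0.001, -0.0]
ft_force: [-0.5, -0.3, 0.9]
grip_width: 0.0429
grasp_force: 0.0
```

Run:
```python
from h import *
c=snap("w6"); print(readout.get_obs()["eef_pos"],readout.get_obs()["ft_force"])
```

```text
[ 0.68317403 -0.17392719  0.22245538] [-0.05568911  0.20133989  0.54679092]
```

View pics/w6.png

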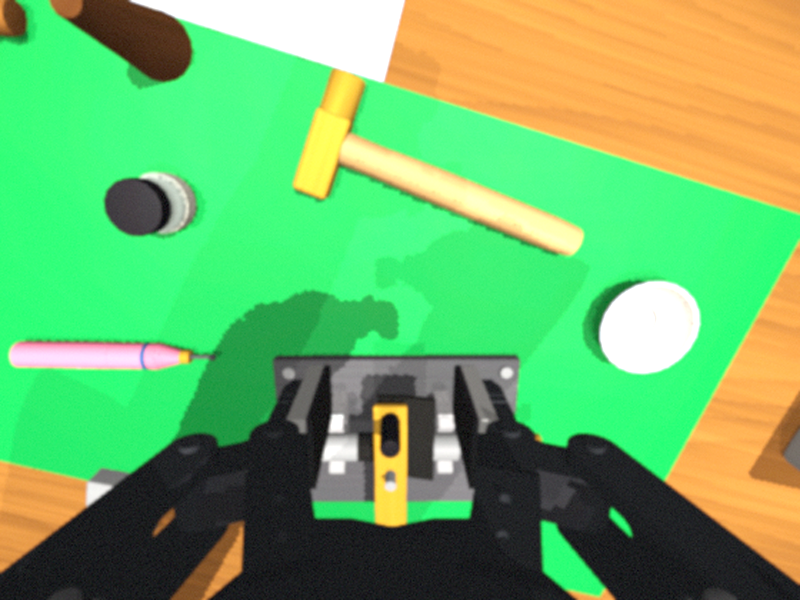

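The strap is square over the handpiece, centred at u≈391 between yokes at 337 and 445. The gripper is clear and the bystanders in view have not been disturbed. Handing in.

```bash
python3 -c "
from workcell import bot
print(bot.job_done())"
```

```text
the job is handed in; nothing more can be done
None
```

The handpiece is seated against the gauge pin at an estimated 6–7 N, the strap is closed against its hinge stop, everything is released and the job is handed in at about 26 s; no verdict came back, and butt contact after the strap closed was not re-measured.

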